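Sort full from empty cuvette boxes by their weight and shut the dust case

ROBOT

A 6-joint arm with a two-finger parallel gripper is mounted at the origin on a cart in front of the work surface, level with it; the furniture and walls round the work are solid. World frame = base frame: x ahead of the robot, y to its left, z up, the work surface at z = 0. Lengths are in mm, angles in rad, forces in N, time in s.
With the tool pointing down it reaches from about 350 to 975 mm from the base axis. Payload 7.1 kg.
Tool frame: the origin (TCP) lies on the centre line of the jaws, within the pads' length; the fingertips stand 17 mm ahead of it and the grasp point (between the pads) lies 2 mm behind it (tip_extent is the distance from the TCP to the fingertips, in mm); z points along the fingers, y is the line along which they close (so a half turn about z gives the same grasp; the last joint's range is limited). The gripper opens to 88 mm and grips with 3 to 60 N. Pads are 20 mm wide; open, the fingers measure 115 mm over their backs; the gripper's body (75 mm by 178 mm) begins 61 mm behind the grasp point.
Start: joints at [1.149, 0.423, 1.63, -0, 1.089, -0.019], TCP at [244.965, 574.976, 239.675] pointing down, gripper open.
Joint ranges: [-3, 3], [-0.9, 2.11], [0.09, 2.58], [-1.31, 4.45], [0.11, 2.69], [-2.54, 2.54]. Speed limits (rad/s): [2.39, 2.39, 3.01, 3.14, 3.14, 3.14].

INTERFACE

Orientations are given as a rotation vector (axis times angle).
In Python, from workcell import get_obs, get_image, camera_model, close_job, look_for, outline_of, pinpoint, tip_extent gives the robot as it stands.
- The arm moves only by the shell command python3 -m jog 'ROWS'. ROWS is text: rows parted by semicolons, each of 7 numbers parted by spaces: the shift along the tool's x, y, z as a fraction of full scale, then the turn, a rotation vector about the tool's x, y, z as a fraction of full scale, then the closure, from -1 (fully open) to 1 (shut). A call has 1 to 8 rows; each row is the pose to reach, as a shift and turn from the pose commanded when the call began, along the tool's axes at that moment; what a row does not reach only later rows make up. Full scale, the value 1, is 0.2 m for a shift and 30 degrees for a turn. A row lasts 1/10 s, in which the tool goes at most 50 mm and 8.59 degrees, less where a joint would pass 70% of its speed; a pose out of reach is approached as far as the arm can. A call with a number of a shift or a turn outside -1 to 1 is refused whole. A call with a gripper value outside its range is refused whole. The fingers move at their own pace and stop on an object; the grip force is fixed at half the most. Time passes only in rows, so rows that repeat a pose let the fingers close. It gives the time, the measured TCP pose, the force, the opening and the grip force at its end, in the units of the state.
- get_obs(): the state, without advancing time (a new reading comes with each control period).
- get_image(name): name is "side" or "top"; returns the picture (400x640x3 uint8, red, green, blue); there is no depth.
- camera_model(name): a dict with "fx", "fy", "cx", "cy" (pixels), "origin" and "orientation" of the camera in the world. Camera axes: x right, y down, z forward; pixel columns grow to the right and rows downward; lengths in mm; the calibration is good to about 2 mm. A picture is of the moment at which its call begins. camera_model takes no time and is no camera call.
- close_job(): hands the job in; it is judged then, once.
Trained networks look in the newest picture that a camera, given by its name, has taken for a name from the list of things; names that differ only in an ending like _2 or _b are one class to them, and where a whole thing is asked for, a point or a joint stands for the part that bears it (a point fixed in the world has none). Each returns a list of dicts, best first, with "confidence" (0 to 1); they miss things now and then, are a little off and sometimes report something else, mostly with a low value. They report only what shows in the picture. A call takes as long as a camera call. They do not tell look-alikes from the thing itself.
- look_for(target, camera): "xyz" ([x, y, z] in mm, in the coordinates of the camera as it stood for that picture, good to about 4 mm: the middle of the surface that is visible of it).
- outline_of(target, camera): "mask" (400x640 bool, what is visible of it).
- pinpoint(target, camera): "xyz" ([x, y, z] in mm, in the coordinates of the camera as it stood for that picture, good to about 4 mm: a listed point, or the origin of a listed thing).
The state is a dict: "t": time; "qpos": joint angles; "qvel": joint speeds; "joint_torque": joint torques, N m; "ee_pos": TCP position; "orientation": TCP orientation; "ft_force": force on the tool from outside, world axes, zero at the start; "moment": the same for the moment, N m; "width": finger opening in mm; "grasp_force": force on a finger pad.
Only numpy, scipy, OpenCV 4.12 (cv2) and the standard library are available. Lean on these libraries where they do the work, as an engineer would, in place of code of your own. Each camera call takes 0.05 s, during which the arm holds its last target. There are 200 camera calls.

TASK

Three closed red cuvette boxes that look alike lie on the worktop in front of the mixer; those still full of glass cuvettes are clearly heavier than the empty ones. Feel each one's weight as you lift it: lay every full box flat in a bay of the grey dust case, between its ribs, and every empty box flat in the white tray, keeping the boxes upright and setting them down rather than dropping them. Then shut the case's lid fully and leave everything else on the bench where it is.

Things in the scene. Friction and masses are not known exactly. Their poses are not given: they have to be found in the camera images.
- box_1: one of three identical closed red cuvette boxes (numbers mean nothing), 66 (x) x 99 (y) x 34 (z) mm, flat, white label on top; origin: centre of the underside, z up. Starts with its long side (y) along world x within 15 deg. Empty 0.08 to 0.14 kg, full of glass cuvettes 0.33 to 0.51 kg; one or two of the three are full; nothing outside tells which. The lid stays on
- box_2: one of three identical closed red cuvette boxes (numbers mean nothing), 66 (x) x 99 (y) x 34 (z) mm, flat, white label on top; origin: centre of the underside, z up. Starts with its long side (y) along world x within 15 deg. Empty 0.08 to 0.14 kg, full of glass cuvettes 0.33 to 0.51 kg; one or two of the three are full; nothing outside tells which. The lid stays on
- box_3: one of three identical closed red cuvette boxes (numbers mean nothing), 66 (x) x 99 (y) x 34 (z) mm, flat, white label on top; origin: centre of the underside, z up. Starts with its long side (y) along world x within 15 deg. Empty 0.08 to 0.14 kg, full of glass cuvettes 0.33 to 0.51 kg; one or two of the three are full; nothing outside tells which. The lid stays on
- case: grey plastic dust case, fixed to the bench, open on top while its clear lid is up; outer 114 (x) x 236 (y) x 44 (z) mm, walls and floor 4 mm, inside 40 mm deep; origin: centre of the underside, -x is its front (towards the robot), z up. Two bays side by side in y. A seated box ends 6 mm below the rim; one that sits on a rib stops the lid
- bay_left (a point): centre of the left (+y) bay, on the case's inner floor, 4 mm above the bench; axes as the case. The bay takes one box with its long side along x: 3.5 mm play to the case's front and back walls, and 2.5 mm on each side to a rib (7 mm high, 3 mm thick, along x). Fingers go outside the ribs: 28 mm from box to side wall, 39 mm between two boxes
- bay_right (a point): centre of the right (-y) bay, on the case's inner floor, 4 mm above the bench; axes as the case. The bay takes one box with its long side along x: 3.5 mm play to the case's front and back walls, and 2.5 mm on each side to a rib (7 mm high, 3 mm thick, along x). Fingers go outside the ribs: 28 mm from box to side wall, 39 mm between two boxes
- case_lid (a joint): the case's lid: 0 = shut, grows as it opens (rad), at most 2.1; starts at 1.75 to 1.95 (up, leaning back a little). Flat clear plate in a grey frame, 4 mm thick, 118 mm from hinge to front edge, 240 mm wide, a 14 mm thumb tab in the middle of the front edge. The stiff hinge holds it at any angle: it does not fall, up to 2 N at the front edge moves it; no latch
- lid_hinge (a point): middle of the lid's hinge line, 44 mm above the bench, 60 mm behind (+x) the case's centre; the line runs along the case's y. The shut lid's top lies 4 mm above it
- tray: white moulded tray, fixed to the bench, 126 (x) x 198 (y) x 25 (z) mm over its rim; origin at the centre of the underside. Inner floor 2 mm above the bench, flat area 110 (x) x 182 (y) mm: two boxes fit side by side in y, long sides along x. The bench analyser close behind it is 110 mm high (190 mm at its screen): carry boxes above that
- rinse_cup: clear plastic beaker, 70 mm across, 71 mm high; a bystander
- timer: white lab timer lying on its back, 62 x 68 x 18 mm; a bystander
- pen_blue: blue pen, 142 mm long, lying behind the boxes; a bystander
- tape_roll: roll of tan tape lying flat, 72 mm across, 20 mm high, lying among the boxes; a bystander
- calculator: black calculator, 128 x 78 x 16 mm; a bystander
- forceps: steel forceps, 124 mm long, lying flat; a bystander
Things that resemble listed ones, but are neither listed nor needed, are in the scene too. What is shaped like the box_1 but purple is not meant.

How it is judged (in metres and radians):
At the end, for the whole second after the job is handed in: Full boxes lie flat on the case's floor, centred in a bay within 8 mm; empty boxes lie flat on the tray's floor (full or empty is judged by the weight borne by case or tray: over or under 2.2 N per box); all at rest; lid shut (under 0.04 rad) (angle between each of box_1, box_2, box_3's own z axis and vertical below 0.06 rad and linear speed of each of box_1, box_2, box_3 below 0.02 m/s and (((horizontal distance between box_1 and bay_left below 0.008 m or horizontal distance between box_1 and bay_right below 0.008 m) and z of box_1 in the frame of case below 0.007 m and contact force between box_1 and case above 2.2 N) or (x of box_1 in the frame of tray between -0.045 and 0.045 m and y of box_1 in the frame of tray between -0.07 and 0.07 m and z of box_1 in the frame of tray below 0.006 m and contact force between box_1 and tray between 0.4 and 2.2 N)) and (((horizontal distance between box_2 and bay_left below 0.008 m or horizontal distance between box_2 and bay_right below 0.008 m) and z of box_2 in the frame of case below 0.007 m and contact force between box_2 and case above 2.2 N) or (x of box_2 in the frame of tray between -0.045 and 0.045 m and y of box_2 in the frame of tray between -0.07 and 0.07 m and z of box_2 in the frame of tray below 0.006 m and contact force between box_2 and tray between 0.4 and 2.2 N)) and (((horizontal distance between box_3 and bay_left below 0.008 m or horizontal distance between box_3 and bay_right below 0.008 m) and z of box_3 in the frame of case below 0.007 m and contact force between box_3 and case above 2.2 N) or (x of box_3 in the frame of tray between -0.045 and 0.045 m and y of box_3 in the frame of tray between -0.07 and 0.07 m and z of box_3 in the frame of tray below 0.006 m and contact force between box_3 and tray between 0.4 and 2.2 N)) and value of joint case_lid below 0.04 rad); the robot touches nothing.
It fails at once if a box is tipped by more than 40 degrees (angle between any of box_1, box_2, box_3's own z axis and vertical above 0.7 rad).
It fails at once if a box falls freely from more than about 2 cm ((linear speed of box_1 above 0.65 m/s and contact force between the fingers and box_1 below 0.05 N) or (linear speed of box_2 above 0.65 m/s and contact force between the fingers and box_2 below 0.05 N) or (linear speed of box_3 above 0.65 m/s and contact force between the fingers and box_3 below 0.05 N)).
It fails at once if a bystander is pushed more than 4 cm from its place (distance of any of rinse_cup, timer, pen_blue, tape_roll, calculator, forceps from where it was at the start of the episode above 0.04 m).
It also fails if it takes over 72 s, if anything falls off the work surface, if the arm or the gripper's body presses on something with over 40 N, if the wrist force passes 120 N, or if a joint passes its speed limit or range.

## Working session

There is one attempt and no reset: what is moved stays moved. The work goes in short steps, Python scripts to look and compute and a shell command to move; the robot and the scene stay as the last step left them, time stands still between calls to the robot, and variables do not carry over. Pictures are saved under pics/ and viewed, at most 10 in all, crops included, and the job is handed in when it is done.

```bash
mkdir -p pics; ls
python3 - <<'E'
from workcell import *
import cv2,numpy as np
for n in("top","side"):
    im=get_image(n);cv2.imwrite(f"pics/{n}0.png",im[:,:,::-1]);print(n,camera_model(n))
    for t in("box_1","case","tray","bay_left","bay_right","lid_hinge","tape_roll"):
        m=camera_model(n)
        from scipy.spatial.transform import Rotation as R
        o=np.array(m["orientation"]); Rm=R.from_rotvec(o).as_matrix() if o.shape==(3,) else o
        for d in pinpoint(t,n): print(t,round(d["confidence"],2),np.round(Rm@d["xyz"]+m["origin"]))
print(get_obs())
E
```

```text
pics
top {'fx': 433.15155809260597, 'fy': 433.15155809260597, 'cx': 321.1909568056983, 'cy': 206.01618516366096, 'origin': array([ 231.14415282,   57.8326625 , 1649.6218685 ]), 'orientation': array([-2.10670809,  2.15069923, -0.19490366])}
box_1 0.85 [584. 123.  -0.]
box_1 0.84 [589. -20.  -4.]
box_1 0.64 [470. 611.  -0.]
box_1 0.6 [443.  55.  -0.]
box_1 0.46 [685. 204.   0.]
tray 0.56 [ 409. -299.   -2.]
bay_left 0.75 [463. 364.   6.]
bay_right 0.62 [470. 310.   2.]
bay_right 0.59 [477. 258.   1.]
lid_hinge 0.7 [526. 321.  46.]
lid_hinge 0.54 [ 322. -460.   -1.]
tape_roll 0.6 [436. -65.  -5.]
tape_roll 0.27 [527. 319.  43.]
side {'fx': 377.5808982250866, 'fy': 377.5808982250866, 'cx': 321.12048950729, 'cy': 196.87558464517372, 'origin': array([ -62.76353949, -920.82966493,  706.10311225]), 'orientation': array([-2.02823681,  0.52900117, -0.31394123])}
box_1 0.89 [588. 121.   2.]
box_1 0.7 [472. 609.   4.]
box_1 0.67 [441.  54.  -0.]
box_1 0.63 [590. -16.   1.]
case 0.92 [473. 309.   0.]
tray 0.78 [ 410. -301.    2.]
bay_left 0.6 [463. 363.   3.]
bay_left 0.2 [593. -19.   1.]
bay_right 0.8 [481. 259.   9.]
bay_right 0.6 [ 328. -462.    4.]
lid_hinge 0.94 [534. 324.  43.]
tape_roll 0.55 [435. -66.  -1.]
tape_roll 0.47 [461. 360.   3.]
{'t': 0.8, 'qpos': array([ 1.14899628e+00,  4.23062302e-01,  1.62988970e+00,  2.07864713e-06,
        1.08861897e+00, -1.90164556e-02]), 'qvel': array([-0.00065858, -0.00124632,  0.00017428,  0.00049953,  0.00074976,
       -0.00029392]), 'joint_torque': array([ 1.33391615e-03, -5.44525051e+01, -2.74034500e+01,  6.44394569e-02,
        1.68250100e-02,  1.16490429e-05]), 'ee_pos': array([244.96797367, 574.9779477 , 239.70267145]), 'orientation': array([6.28423689e-01, 3.07809512e+00, 3.38557152e-05]), 'ft_force': array([-0.18808674, -0.11632246,  0.43768182]), 'moment': array([-0.09341143, -0.0211235 , -0.03255981]), 'grasp_force': 0.0, 'width': 87.68945708400038}
```

View pics/top0.png

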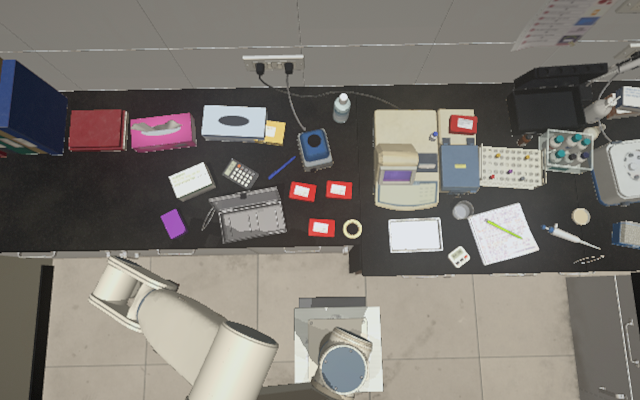

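View pics/side0.png

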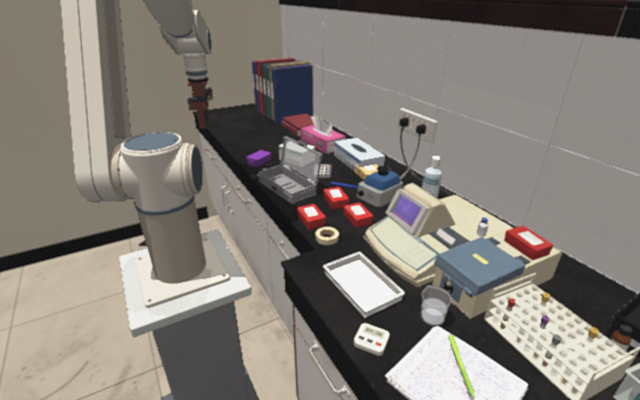

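Three red boxes lie in front of the blue mixer, in the top picture at about (303,191), (339,189) and (321,228). The red look-alike at (463,124) is on top of the analyser, and the purple one is at (173,223). The case is at (253,215) and the tray at (415,236). Next I'll fit models to the masks and check them in a crop.

```bash
cat > h.py <<'E'
from workcell import *
import cv2,numpy as np
from scipy.spatial.transform import Rotation as R
from scipy.optimize import minimize
def rm(m):
    o=np.array(m["orientation"]);return R.from_rotvec(o).as_matrix()
def proj(P,n):
    m=camera_model(n);c=(np.atleast_2d(P)-m["origin"])@rm(m)
    return np.c_[m["fx"]*c[:,0]/c[:,2]+m["cx"],m["fy"]*c[:,1]/c[:,2]+m["cy"]]
def ray(uv,n,z):
    m=camera_model(n);d=rm(m)@np.array([(uv[0]-m["cx"])/m["fx"],(uv[1]-m["cy"])/m["fy"],1])
    return m["origin"]+d*(z-m["origin"][2])/d[2]
def place(P,x,y,a):
    c,s=np.cos(a),np.sin(a);P=np.array(P,float)
    return np.c_[x+c*P[:,0]-s*P[:,1],y+s*P[:,0]+c*P[:,1],P[:,2]]
def cuboid(lx,ly,z0,z1): return [[sx*lx/2,sy*ly/2,z] for sx in(-1,1) for sy in(-1,1) for z in(z0,z1)]
BOX=cuboid(99,66,0,34)  # long side on local x
def fit(P,masks,g):
    S=4
    def cost(p):
        t=0
        for n,mk in masks.items():
            h=cv2.convexHull((proj(place(P,p[0],p[1],p[2]/300),n)).astype(np.float32))
            im=np.zeros((400,640),np.uint8);im=cv2.resize(im,None,fx=S,fy=S)
            cv2.fillConvexPoly(im,np.round(((h+.5)*S-.5)*16).astype(np.int32),1,shift=4)
            a=cv2.resize(im.astype(np.float32),(640,400),interpolation=cv2.INTER_AREA)
            t+=np.abs(a-mk).sum()
        return t
    r=minimize(cost,[g[0],g[1],g[2]*300],method="Nelder-Mead",options=dict(initial_simplex=[[g[0]+a,g[1]+b,g[2]*300+c] for a,b,c in((0,0,0),(8,0,0),(0,8,0),(0,0,30))],xatol=.1,fatol=.1))
    return np.r_[r.x[:2],r.x[2]/300],r.fun
def redmask(im,g,n,z=0):
    hsv=cv2.cvtColor(im,cv2.COLOR_RGB2HSV);h,s,v=cv2.split(hsv)
    k=(((h<8)|(h>170))&(s>110)&(v>60)).astype(np.uint8)
    box=proj(place(BOX,*g)+[0,0,z],n);lo=box.min(0)-5;hi=box.max(0)+5
    w=np.zeros_like(k);w[int(lo[1]):int(hi[1])+1,int(lo[0]):int(hi[0])+1]=1
    k*=w;nl,lab,st,_=cv2.connectedComponentsWithStats(k)
    k=(lab==1+st[1:,4].argmax()).astype(np.uint8);cs,_=cv2.findContours(k,cv2.RETR_EXTERNAL,cv2.CHAIN_APPROX_NONE)
    out=np.zeros_like(k);cv2.fillPoly(out,cs,1);return out
E
python3 - <<'E'
from h import *
I={n:cv2.imread(f"pics/{n}0.png")[:,:,::-1].copy() for n in("top","side")}
for g in([588,121,0],[590,-18,0],[441,54,0]):
    ms={n:redmask(I[n],g,n) for n in I}
    for sel in(["top","side"],["top"],["side"]):
        p,f=fit(BOX,{n:ms[n] for n in sel},g);print(sel,np.round(p[:2]),np.round(p[2],3),round(f),[int(ms[n].sum()) for n in sel])
a=cv2.resize(I["top"][175:260,190:370],None,fx=4.4,fy=4.4,interpolation=cv2.INTER_CUBIC)
cv2.imwrite("pics/c1.png",a[:,:,::-1])
a=cv2.resize(I["side"][125:250,245:405],None,fx=4.7,fy=4.7,interpolation=cv2.INTER_CUBIC)
cv2.imwrite("pics/c2.png",a[:,:,::-1])
g=get_image("top")
for n in("top","side"):
    if n=="side":get_image(n)
    for t in("case","tray"):
        for d in outline_of(t,n)[:1]:
            k=d["mask"].astype(np.uint8);print(n,t,d["confidence"],k.sum(),cv2.boundingRect(k))
            if t=="tray":
                p,f=fit(cuboid(126,198,25,25),{n:k},[410,-300,0]);print(p,f)
E
```

```text
['top', 'side'] [586. 122.] 1.376 151 [482, 546]
['top'] [586. 121.] 1.392 27 [482]
['side'] [595. 117.] 0.033 296 [546]
['top', 'side'] [591. -17.] 1.464 224 [482, 713]
['top'] [590. -18.] 1.484 26 [482]
['side'] [595. -16.] 0.618 356 [713]
['top', 'side'] [446.  53.] 1.48 71 [484, 555]
['top'] [445.  51.] 1.5 26 [484]
['side'] [449.  57.] -0.521 173 [555]
top case 0.93 3086 (209, 187, 78, 57)
top tray 0.86 1710 (389, 218, 53, 35)
[ 4.07271100e+02 -3.01871259e+02  2.13802470e-02] 72.8125
side case 0.7 2589 (259, 136, 64, 67)
side tray 0.73 2803 (325, 252, 78, 64)
[ 4.05516018e+02 -3.12674061e+02  6.15420627e-04] 315.625
```

View pics/c1.png

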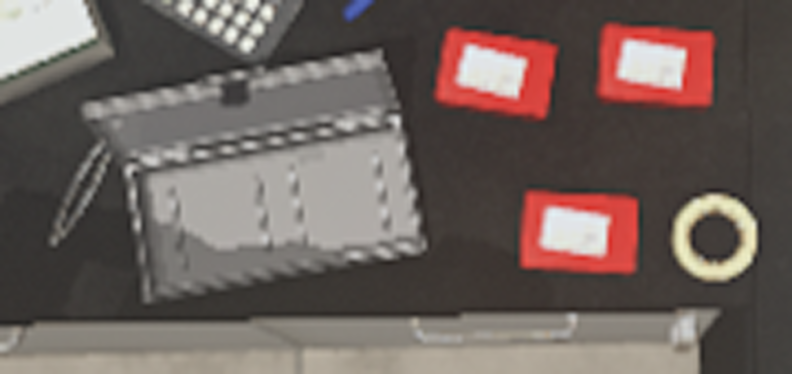

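View pics/c2.png

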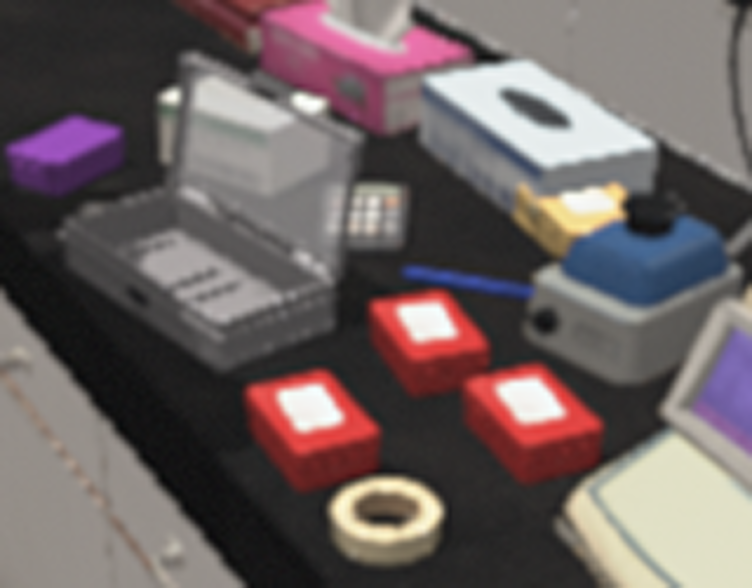

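The crops confirm it. There are three identical red boxes in front of the blue mixer, at top crop (495,73), (657,65) and (580,232), with long sides along world y. The purple one and the analyser-top one are excluded. The lid stands up behind the case. Next I'll fit the case with its lid and find the mixer clearance.

```bash
cat >> h.py <<'E'
def lidpts(th,w=240,L=118,t=4):
    # lid in case frame: hinge at x=60,z=44; shut points to -x
    out=[]
    for s in(-1,1):
        for l in(0,L):
            for k in(0,t):
                out.append([60-l*np.cos(th)+k*np.sin(th)*1, s*w/2, 44+l*np.sin(th)+k*np.cos(th)])
    return out
def fitcase(masks,g):
    def rend(p,n,S=4):
        im=np.zeros((1600,2560),np.uint8)
        for P in(cuboid(114,236,0,44),lidpts(p[3]/100)):
            h=cv2.convexHull(proj(place(P,p[0],p[1],p[2]/300),n).astype(np.float32))
            cv2.fillConvexPoly(im,np.round(((h+.5)*S-.5)*16).astype(np.int32),1,shift=4)
        return cv2.resize(im.astype(np.float32),(640,400),interpolation=cv2.INTER_AREA)
    cost=lambda p:sum(np.abs(rend(p,n)-m).sum() for n,m in masks.items())
    x0=np.array([g[0],g[1],g[2]*300,185.]);sx=[x0]+[x0+d for d in np.diag([8,8,20,15])]
    r=minimize(cost,x0,method="Nelder-Mead",options=dict(initial_simplex=sx,xatol=.1,fatol=.2))
    return r.x/[1,1,300,100],r.fun
def state():
    o=get_obs();M=R.from_rotvec(o["orientation"]).as_matrix()
    return o["ee_pos"],M,np.degrees(np.arctan2(M[1,1],M[0,1])),o
def go(x,y,z,cl):
    "fractions to reach TCP xyz (mm) with closing-axis angle cl (deg, world)"
    p,M,a,o=state();d=M.T@(np.array([x,y,z])-p)/200
    c=np.radians(cl);T=np.c_[[np.sin(c),-np.cos(c),0],[np.cos(c),np.sin(c),0],[0,0,-1.]]
    w=np.degrees(R.from_matrix(M.T@T).as_rotvec())/30
    print("at",np.round(p,1),"cl",round(a,1),"-> shift",np.round(d,3),"turn",np.round(w,3))
E
python3 - <<'E'
from h import *
ms={}
for n in("top","side"):
    get_image(n);ms[n]=outline_of("case",n)[0]["mask"].astype(np.float32)
for sel in(["top","side"],["top"],["side"]):
    print(sel,*fitcase({n:ms[n] for n in sel},[472,309,.17]))
c=lambda a,b:(190+a/4.4,175+b/4.4); s=lambda a,b:(245+a/4.7,125+b/4.7)
print("bottom FL,FR top",ray(c(148,302),"top",0),ray(c(426,250),"top",0))
print("side FR",ray(s(225,370),"side",0), "BR",ray(s(335,325),"side",0))
print("mixer side",ray(s(530,335),"side",0),ray(s(635,382),"side",0)); print("mixer top front",ray((302,170),"top",0),ray((331,166),"top",0))
for n in("top","side"):
    ps=[]
    for t in("case","lid_hinge","bay_left","bay_right"):
        m=camera_model(n)
        for d in pinpoint(t,n)[:1]: print(n,t,np.round(rm(m)@d["xyz"]+m["origin"],1))
state();go(445,51,120,-2)
E
```

```text
['top', 'side'] [4.71232698e+02 3.12858631e+02 1.74677188e-01 1.75342571e+00] 350.25
['top'] [4.68586027e+02 3.10432556e+02 1.68684832e-01 1.76597679e+00] 104.4375
['side'] [4.77265347e+02 3.19647421e+02 1.71260531e-01 1.74050217e+00] 118.8125
bottom FL,FR top [392.48177115 424.18881386   0.        ] [432.78908043 183.27107993   0.        ]
side FR [440.1434378  184.31410243   0.        ] BR [551.40313366 206.82381439   0.        ]
mixer side [682.66846763 114.51679743   0.        ] [711.87620654  12.04218132   0.        ]
mixer top front [675.83562806 122.01551982   0.        ] [689.75031837   7.67009089   0.        ]
top case [472.1 315.3   1.6]
top lid_hinge [531.3 317.1  46. ]
top bay_left [463.7 359.9   3.5]
top bay_right [477.7 259.2   3.5]
side case [473.5 309.2   2.6]
side lid_hinge [532.2 326.5  43.4]
side bay_left [466.3 363.6   1.7]
side bay_right [481.9 261.2   6.7]Traceback (most recent call last):
  File "<stdin>", line 16, in <module>
  File "h.py", line 65, in go
    w=np.degrees(R.from_matrix(M.T@T).as_rotvec())/30
                 ~~~~~~~~~~~~~^^^^^^^
  File "scipy/spatial/transform/_rotation.pyx", line 1143, in scipy.spatial.transform._rotation.Rotation.from_matrix
ValueError: Non-positive determinant (left-handed or null coordinate frame) in rotation matrix 0: [[-3.59630739e-01 -9.33094707e-01 -9.61601832e-06]
 [-9.33094704e-01  3.59630737e-01  7.45061330e-05]
 [ 6.60630626e-05 -3.57673514e-05  9.99999997e-01]].
```

```bash
sed -i 's/\[np.sin(c),-np.cos(c),0\]/[-np.sin(c),np.cos(c),0]/' h.py; python3 -c "
from h import *
go(445,52,240,-4)"
```

```text
at [245.  575.  239.7] cl 66.9 -> shift [-1.945e+00 -2.013e+00 -2.000e-03] turn [-0.     0.     2.364]
```

```bash
python3 -m jog '-1 -1 0 0 0 0.9 -1;-1 -1 0 0 0 0.9 -1;-1 -1 0 0 0 0.9 -1;-1 -1 0 0 0 0.9 -1;-1 -1 0 0 0 0.9 -1;-1 -1 0 0 0 0.9 -1;-1 -1 0 0 0 0.9 -1'; python3 -c "
from h import *
go(445,52,240,-4)"
```

```text
t: 2.4
ee_pos: [351.3, 309.4, 239.8]
orientation: [1.335, 2.844, -0.001]
ft_force: [-0.5, -0.1, -0.8]
width: 87.7
grasp_force: 0.0
at [351.3 309.4 239.8] cl 39.7 -> shift [-1.29  -0.462  0.   ] turn [-1.000e-03  1.000e-03  1.457e+00]
```

```bash
python3 -m jog '-1 -0.36 0.2 0 0 1 -1;-1 -0.36 0.2 0 0 1 -1;-1 -0.36 0.2 0 0 1 -1;-1 -0.36 0.2 0 0 1 -1;-1 -0.36 0.2 0 0 1 -1;-1 -0.36 0.2 0 0 1 -1'; python3 -c "
from h import *
go(445,52,60,-4)"
```

```text
t: 3.0
ee_pos: [424.3, 111.7, 199.4]
orientation: [-2.025, -2.402, 0.001]
ft_force: [-0.1, 1.1, 0.4]
width: 87.7
grasp_force: 0.0
at [424.3 111.7 199.4] cl 9.7 -> shift [-0.312  0.052  0.697] turn [-0.001  0.     0.458]
```

```bash
python3 -m jog '-0.312 0.052 0.5 0 0 0.458 -1;-0.312 0.052 0.7 0 0 0.458 -1;-0.312 0.052 0.7 0 0 0.458 -1;-0.312 0.052 0.7 0 0 0.458 -1;-0.312 0.052 0.877 0 0 0.458 -1;-0.312 0.052 0.877 0 0 0.458 -1'; python3 -m jog '0 0 0 0 0 0 1;0 0 0 0 0 0 1;0 0 0 0 0 0 1;0 0 0 0 0 0 1;0 0 0 0 0 0 1'; python3 -c "
from h import *
go(445,52,24,-4)"
```

```text
t: 3.6
ee_pos: [443.2, 54.4, 22.9]
orientation: [-2.291, -2.146, 0.005]
ft_force: [-0.4, -0.1, 0.0]
width: 87.6
grasp_force: 0.0
t: 4.1
ee_pos: [445.9, 53.8, 26.3]
orientation: [2.293, 2.145, 0.004]
ft_force: [-1.2, 3.5, 11.8]
width: 65.8
grasp_force: 30.0
at [445.9  53.8  26.3] cl -3.8 -> shift [-0.009 -0.004  0.011] turn [ 0.006 -0.002  0.006]
```

```bash
python3 -m jog '0 0 -0.15 0 0 0 1;0 0 -0.4 0 0 0 1;0 0 -0.6 0 0 0 1;0 0 -0.6 0 0 0 1;0 0 -0.6 0 0 0 1;0 0 -0.6 0 0 0 1;0 0 -0.6 0 0 0 1';python3 -m jog '0 0 0 0 0 0 1;0 0 0 0 0 0 1'
python3 - <<'E'
from h import *
p,M,a,o=state();print(o["joint_torque"][1:3],p)
for n in("top","side"):
    im=get_image(n);z=p[2]-26
    mk=redmask(im,[p[0],p[1],1.5],n,z=z)
    P=np.array(BOX)+[0,0,z];q,f=fit(P,{n:mk},[p[0],p[1],1.5]);print(n,q,f,mk.sum())
    cv2.imwrite(f"pics/{n}1.png",im[:,:,::-1])
go(445,52,240,-4)
E
```

```text
t: 4.8
ee_pos: [443.6, 53.2, 143.2]
orientation: [-2.293, -2.145, 0.003]
ft_force: [-0.1, -0.3, -1.5]
width: 65.6
grasp_force: 30.0
t: 5.0
ee_pos: [444.2, 53.3, 143.4]
orientation: [-2.293, -2.145, 0.002]
ft_force: [-0.2, -0.2, -1.0]
width: 65.8
grasp_force: 30.0
[-40.13703704 -18.99048686] [444.18513612  53.27118386 143.41871562]Traceback (most recent call last):
  File "<stdin>", line 5, in <module>
  File "h.py", line 37, in redmask
    k=(lab==1+st[1:,4].argmax()).astype(np.uint8);cs,_=cv2.findContours(k,cv2.RETR_EXTERNAL,cv2.CHAIN_APPROX_NONE)
              ~~~~~~~~~~~~~~~^^
ValueError: attempt to get argmax of an empty sequence
```

Box C weighs about 1 N, so it's empty and goes to the tray.

```bash
python3 -m jog '0 0 -0.25 0 0 0 1;0 0 -0.45 0 0 0 1;-0.3 0 -0.47 0 0 0.2 1;-0.6 0 -0.47 0 0 0.5 1;-0.8 0 -0.47 0 0 0.7 1;-1 0 -0.47 0 0 1 1;-1 0 -0.47 0 0 1 1;-1 0 -0.47 0 0 1 1'; python3 -c "
from h import *
go(409,-342,230,-89)"
```

```text
t: 5.85
ee_pos: [430.9, -147.2, 237.9]
orientation: [-2.773, -1.475, 0.001]
ft_force: [-0.6, 1.3, -1.0]
width: 65.9
grasp_force: 30.0
at [ 430.9 -147.2  237.9] cl -34.0 -> shift [-0.869  0.453  0.039] turn [-2.000e-03  1.000e-03  1.834e+00]
```

```bash
python3 -m jog '-0.2 0.1 0 0 0 0.3 1;-0.4 0.2 0 0 0 0.6 1;-0.6 0.3 0 0 0 0.9 1;-0.87 0.453 0 0 0 1 1;-0.87 0.453 0 0 0 1 1;-0.87 0.453 0 0 0 1 1'; python3 -m jog '0 0 0 0 0 0.3 1;0 0 0.1 0 0 0.6 1;0 0 0.2 0 0 0.84 1;0 0 0.3 0 0 0.84 1;0 0 0.3 0 0 0.84 1';python3 -c "
from h import *
go(410,-342,45,-89)"
```

```text
t: 6.45
ee_pos: [410.1, -341.2, 237.7]
orientation: [-3.059, -0.713, 0.001]
ft_force: [-0.1, -0.0, -0.7]
width: 65.7
grasp_force: 30.0
t: 6.95
ee_pos: [408.9, -337.4, 175.9]
orientation: [-3.137, -0.033, 0.007]
ft_force: [0.2, 0.0, -1.4]
width: 65.8
grasp_force: 30.0
at [ 408.9 -337.4  175.9] cl -88.8 -> shift [0.008 0.026 0.654] turn [-0.008  0.008  0.007]
```

```bash
python3 -m jog '0 0 0.2 0 0 0 1;0 0 0.4 0 0 0 1;0 0 0.55 0 0 0 1;0 0 0.58 0 0 0 1;0 0 0.58 0 0 0 1;0 0 0.58 0 0 0 1'
python3 - <<'E'
from h import *
p,M,a,o=state();print(p,a)
ims=[]
for n in("top","side"):
    im=get_image(n);c=proj([[409,-301,10]],n)[0].astype(int)
    ims.append(cv2.resize(im[c[1]-40:c[1]+40,c[0]-50:c[0]+50],None,fx=4,fy=4,interpolation=cv2.INTER_CUBIC))
cv2.imwrite("pics/h1.png",np.hstack(ims)[:,:,::-1])
E
```

```text
t: 7.55
ee_pos: [411.0, -341.4, 63.9]
orientation: [3.14, 0.029, 0.003]
ft_force: [-0.8, -0.2, -0.6]
width: 65.4
grasp_force: 30.0
[ 410.9897672  -341.44190151   63.94566174] -88.95171774388369
```

View pics/h1.png

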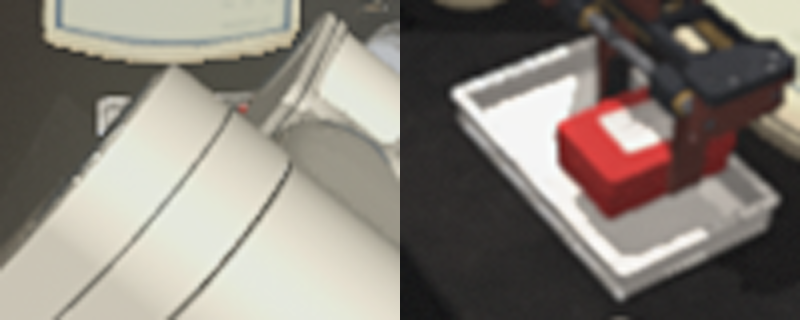

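The side crop shows the box held upright above the +x/-y part of the tray, clear of the rim. Now lowering it.

```bash
python3 -m jog '0 0 0.08 0 0 0 1;0 0 0.14 0 0 0 1;0 0 0.165 0 0 0 1;0 0 0.165 0 0 0 1;0 0 0.165 0 0 0 1'; python3 -m jog '0 0 0.01 0 0 0 1;0 0 0.015 0 0 0 1;0 0 0.015 0 0 0 1';python3 -m jog '0 0 0.01 0 0 0 1;0 0 0.015 0 0 0 1;0 0 0.015 0 0 0 1'
```

```text
t: 8.15
ee_pos: [409.9, -341.4, 29.5]
orientation: [3.141, 0.027, 0.0]
ft_force: [0.4, 0.6, -0.6]
width: 65.9
grasp_force: 30.0
t: 8.45
ee_pos: [410.1, -341.5, 28.6]
orientation: [3.141, 0.026, 0.001]
ft_force: [-5.6, 4.1, 25.7]
width: 65.8
grasp_force: 30.0
t: 8.75
ee_pos: [410.7, -341.5, 26.5]
orientation: [3.141, 0.026, 0.003]
ft_force: [-4.2, 7.6, 35.9]
width: 65.2
grasp_force: 30.0
```

```bash
python3 -m jog '0 0 -0.015 0 0 0 -0.66;0 0 -0.015 0 0 0 -0.66;0 0 -0.015 0 0 0 -0.66'; python3 -m jog '0 0 -0.1 0 0 0 -0.66;0 0 -0.35 0 0 0 -0.66;0 0 -0.6 0 0 0 -1;0 0 -0.85 0 0 0 -1;0 0 -1 0 0 0 -1;0 0 -1 0 0 0 -1'; python3 -c "
from h import *
go(445,-150,235,-45)
go(590,-18,120,-5)"
```

```text
t: 9.05
ee_pos: [409.9, -341.3, 26.3]
orientation: [3.141, 0.027, 0.0]
ft_force: [0.6, -0.5, -0.2]
width: 72.7
grasp_force: 0.0
t: 9.65
ee_pos: [411.8, -343.0, 230.6]
orientation: [3.136, 0.027, 0.01]
ft_force: [0.1, -0.6, 0.1]
width: 87.8
grasp_force: 0.0
at [ 411.8 -343.   230.6] cl -89.0 -> shift [ 0.183 -0.962 -0.026] turn [ 0.015 -0.007 -1.467]
at [ 411.8 -343.   230.6] cl -89.0 -> shift [ 0.915 -1.613  0.55 ] turn [ 1.700e-02 -2.000e-03 -2.801e+00]
```

```bash
python3 -m jog '0.5 -1 -0.1 0 0 -1 -1;0.5 -1 -0.1 0 0 -1 -1;0.5 -1 -0.1 0 0 -1 -1;0.5 -1 -0.1 0 0 -1 -1;0.5 -1 -0.1 0 0 -1 -1'; python3 -c "
from h import *
go(590,-18,150,-5)"
```

```text
t: 10.15
ee_pos: [506.9, -136.4, 245.0]
orientation: [-3.024, -0.845, 0.002]
ft_force: [0.7, -0.3, 0.4]
width: 87.9
grasp_force: 0.0
at [ 506.9 -136.4  245. ] cl -58.8 -> shift [ 0.663 -0.29   0.475] turn [-0.004 -0.    -1.792]
```

```bash
python3 -m jog '0.66 -0.29 0.3 0 0 -1 -1;0.66 -0.29 0.3 0 0 -1 -1;0.66 -0.29 0.3 0 0 -1 -1;0.66 -0.29 0.3 0 0 -1 -1'; python3 -m jog '0 0 0.2 0 0 -0.79 -1;0 0 0.2 0 0 -0.79 -1;0 0 0.2 0 0 -0.79 -1;0 0 0.2 0 0 -0.79 -1;0 0 0.2 0 0 -0.79 -1';  python3 -c "
from h import *
go(590,-18,26,-5)"
```

```text
t: 10.55
ee_pos: [589.9, -18.1, 182.0]
orientation: [-2.697, -1.604, 0.005]
ft_force: [-0.3, 0.3, 0.4]
width: 87.9
grasp_force: 0.0
t: 11.05
ee_pos: [589.1, -21.9, 145.2]
orientation: [-2.325, -2.111, 0.002]
ft_force: [0.3, 0.2, 0.6]
width: 88.2
grasp_force: 0.0
at [589.1 -21.9 145.2] cl -5.5 -> shift [0.02  0.004 0.596] turn [-0.003  0.    -0.017]
```

```bash
python3 -m jog '0.02 0 0.2 0 0 0 -1;0.02 0 0.4 0 0 0 -1;0.02 0 0.595 0 0 0 -1;0.02 0 0.595 0 0 0 -1;0.02 0 0.595 0 0 0 -1'; python3 -m jog '0 0 0 0 0 0 1;0 0 0 0 0 0 1;0 0 0 0 0 0 1;0 0 0 0 0 0 1;0 0 0 0 0 0 1'; python3 -m jog '0 0 -0.15 0 0 0 1;0 0 -0.4 0 0 0 1;0 0 -0.6 0 0 0 1;0 0 -0.6 0 0 0 1;0 0 -0.6 0 0 0 1;0 0 -0.6 0 0 0 1;0 0 -0.6 0 0 0 1';python3 -m jog '0 0 0 0 0 0 1;0 0 0 0 0 0 1'; python3 -c "
from h import *
go(600,-18,240,25)"
```

```text
t: 11.55
ee_pos: [589.7, -17.9, 27.2]
orientation: [-2.323, -2.114, 0.002]
ft_force: [-0.5, 0.1, 0.6]
width: 87.5
grasp_force: 0.0
t: 12.05
ee_pos: [591.0, -17.9, 29.0]
orientation: [2.321, 2.115, 0.003]
ft_force: [-1.7, -0.2, 8.1]
width: 65.7
grasp_force: 30.0
t: 12.75
ee_pos: [588.9, -17.8, 145.6]
orientation: [-2.321, -2.115, 0.003]
ft_force: [0.2, -1.2, -0.6]
width: 66.0
grasp_force: 30.0
t: 12.95
ee_pos: [589.6, -17.8, 146.3]
orientation: [-2.321, -2.115, 0.002]
ft_force: [-0.5, 0.2, -2.1]
width: 65.7
grasp_force: 30.0
at [589.6 -17.8 146.3] cl -5.3 -> shift [ 0.004  0.051 -0.469] turn [-3.000e-03 -1.000e-03 -1.011e+00]
```

```bash
for i in 1 2 3; do python3 -m jog '0 0 0 0 0 0 1'|grep ft; done; python3 -m jog '0 0 0 0 0 0 1'|grep ft
```

```text
ft_force: [0.1, 0.7, -0.5]
ft_force: [0.4, 0.5, -0.4]
ft_force: [-0.8, 0.7, -1.6]
ft_force: [0.1, 0.0, -1.5]
```

B weighs about 1.2 N, so it's empty and box A must be full. I'll measure the placed box and the tray before filling the second slot.

Run:
```python
from h import *
for n in("top","side"):
    im=get_image(n);g=[410,-341,0.02]
    mk=redmask(im,g,n,z=2);q,f=fit(np.array(BOX)+[0,0,2],{n:mk},g);print(n,"C",q,f,mk.sum())
    k=outline_of("tray",n)[0]["mask"].astype(np.uint8);cs,_=cv2.findContours(k|mk,cv2.RETR_EXTERNAL,cv2.CHAIN_APPROX_NONE)
    h=np.zeros_like(k);cv2.fillPoly(h,[cv2.convexHull(np.vstack(cs))],1)
    P=cuboid(126,198,25,25)+cuboid(112,184,0,0)
    q,f=fit(P,{n:h},[409,-301,.02]);print(n,"tray",q,f,h.sum())
    c=proj([[409,-301,10]],n)[0].astype(int)
    cv2.imwrite(f"pics/t_{n}.png",cv2.resize(im[c[1]-40:c[1]+40,c[0]-50:c[0]+50],None,fx=4,fy=4,interpolation=cv2.INTER_CUBIC)[:,:,::-1])
a=np.hstack([cv2.imread("pics/t_top.png"),cv2.imread("pics/t_side.png")]);cv2.imwrite("pics/t2.png",a)
go(440,-150,240,-60)
```

```text
top C [ 4.05189673e+02 -3.41164337e+02  4.25528039e-02] 98.5625 441
top tray [ 4.07087956e+02 -3.03426460e+02  2.16319568e-02] 68.0625 1773
side C [ 4.17321078e+02 -3.35549153e+02  4.92196123e-02] 244.625 885
side tray [ 4.12666793e+02 -3.01477705e+02  2.51488192e-02] 123.9375 2836
at [590.  -17.9 147.3] cl -5.3 -> shift [-0.727 -0.686 -0.463] turn [ 0.    -0.     1.823]
```

View pics/t2.png

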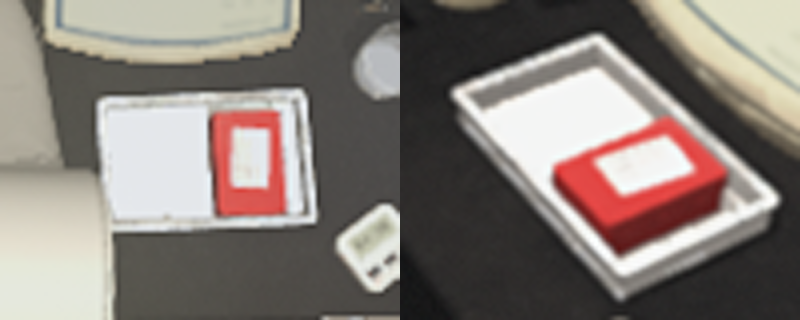

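```bash
python3 -m jog '0 0 -0.25 0 0 0 1;0 0 -0.46 0 0 0 1;-0.2 -0.2 -0.46 0 0 0.3 1;-0.4 -0.4 -0.46 0 0 0.6 1;-0.6 -0.6 -0.46 0 0 0.9 1;-0.73 -0.69 -0.46 0 0 1 1;-0.73 -0.69 -0.46 0 0 1 1'; python3 -m jog '0 0 0 0 0 0.3 1;0 0 0 0 0 0.6 1;0 0 0 0 0 0.9 1;0 0 0 0 0 0.9 1'; python3 -c "
from h import *
go(409,-259,230,-89)"
```

```text
t: 14.25
ee_pos: [435.1, -152.9, 239.2]
orientation: [-2.794, -1.434, 0.003]
ft_force: [0.5, 0.2, -1.5]
width: 65.7
grasp_force: 30.0
t: 14.65
ee_pos: [439.5, -150.3, 239.5]
orientation: [3.051, 0.749, 0.001]
ft_force: [0.1, 0.3, -0.9]
width: 66.0
grasp_force: 30.0
at [ 439.5 -150.3  239.5] cl -62.4 -> shift [-0.387  0.411  0.047] turn [ 0.    -0.001  0.886]
```

```bash
python3 -m jog '-0.2 0.2 0 0 0 0.3 1;-0.387 0.411 0 0 0 0.6 1;-0.387 0.411 0.1 0 0 0.886 1;-0.387 0.411 0.3 0 0 0.886 1;-0.387 0.411 0.5 0 0 0.886 1;-0.387 0.411 0.7 0 0 0.886 1;-0.387 0.411 0.8 0 0 0.886 1;-0.387 0.411 0.8 0 0 0.886 1'; python3 -m jog '0 0 0 0 0 0 1;0 0 0 0 0 0 1';python3 -c "
from h import *
go(409.5,-259,63,-89)"
```

```text
t: 15.45
ee_pos: [407.4, -258.0, 76.7]
orientation: [-3.138, -0.035, 0.007]
ft_force: [-0.1, -0.3, -1.3]
width: 66.1
grasp_force: 30.0
t: 15.65
ee_pos: [409.9, -259.8, 80.6]
orientation: [3.14, 0.032, 0.003]
ft_force: [-0.1, 0.5, -0.2]
width: 65.9
grasp_force: 30.0
at [ 409.9 -259.8   80.6] cl -88.8 -> shift [-0.002 -0.004  0.088] turn [ 0.003 -0.004  0.006]
```

```bash
python3 -m jog '0 -0.002 0.08 0 0 0 1;0 -0.002 0.15 0 0 0 1;0 -0.002 0.2 0 0 0 1;0 -0.002 0.23 0 0 0 1;0 -0.002 0.235 0 0 0 1;0 -0.002 0.235 0 0 0 1'; python3 -m jog '0 0 0.01 0 0 0 1;0 0 0.015 0 0 0 1;0 0 0.015 0 0 0 1'
```

```text
t: 16.25
ee_pos: [409.0, -259.0, 32.6]
orientation: [3.141, 0.03, 0.001]
ft_force: [0.3, -1.2, -0.8]
width: 65.9
grasp_force: 30.0
t: 16.55
ee_pos: [409.3, -259.0, 31.6]
orientation: [3.141, 0.03, 0.002]
ft_force: [-4.9, 4.3, 27.6]
width: 65.9
grasp_force: 30.0
```

Contact at 31.6. Releasing with a narrow opening.

```bash
python3 -m jog '0 0 0.005 0 0 0 -0.6;0 0 0.005 0 0 0 -0.6;0 0 0.005 0 0 0 -0.6'; python3 -m jog '0 0 -0.1 0 0 0 -0.6;0 0 -0.35 0 0 0 -0.6;0 0 -0.6 0 0 0 -1;0 0 -0.85 0 0 0 -1;0 0 -1 0 0 0 -1;0 0 -1 0 0 0 -1'; python3 -c "
from h import *
go(500,-60,240,-60)"
```

```text
t: 16.85
ee_pos: [408.9, -259.0, 28.5]
orientation: [3.141, 0.03, 0.001]
ft_force: [-0.1, -1.1, 0.1]
width: 70.4
grasp_force: 0.0
t: 17.45
ee_pos: [410.9, -260.3, 232.6]
orientation: [3.137, 0.03, 0.011]
ft_force: [0.7, -0.7, -0.1]
width: 88.1
grasp_force: 0.0
at [ 410.9 -260.3  232.6] cl -88.9 -> shift [ 0.465 -0.993 -0.038] turn [ 0.013 -0.011 -0.963]
```

```bash
python3 -m jog '0.45 -1 0 0 0 -1 -1;0.45 -1 0 0 0 -1 -1;0.45 -1 0 0 0 -1 -1;0.45 -1 0 0 0 -1 -1;0.45 -1 0 0 0 -1 -1;0.45 -1 0 0 0 -1 -1'; python3 -c "
from h import *
go(586,121,200,-10.5)"
```

```text
t: 18.05
ee_pos: [495.0, -54.8, 226.9]
orientation: [-3.024, -0.848, 0.003]
ft_force: [-0.0, 0.1, -0.2]
width: 87.5
grasp_force: 0.0
at [495.  -54.8 226.9] cl -58.7 -> shift [ 0.846 -0.514  0.134] turn [-4.000e-03  1.000e-03 -1.606e+00]
```

```bash
python3 -m jog '0.846 -0.514 0 0 0 -1 -1;0.846 -0.514 0 0 0 -1 -1;0.846 -0.514 0.1 0 0 -1 -1;0.846 -0.514 0.13 0 0 -1 -1;0.846 -0.514 0.13 0 0 -1 -1'; python3 -m jog '0 0 0.2 0 0 -0.606 -1;0 0 0.2 0 0 -0.606 -1;0 0 0.2 0 0 -0.606 -1;0 0 0.2 0 0 -0.606 -1'
python3 - <<'E'
from h import *
for n in("top","side"):
    im=get_image(n)
    for t in("case","bay_left","bay_right","lid_hinge"):
        m=camera_model(n)
        for d in pinpoint(t,n)[:1]: print(n,t,np.round(rm(m)@d["xyz"]+m["origin"],1),round(d["confidence"],2))
go(586,121,28,-10.5)
E
```

```text
t: 18.55
ee_pos: [587.3, 121.0, 199.2]
orientation: [-2.701, -1.602, 0.003]
ft_force: [-0.5, -0.4, -1.2]
width: 88.1
grasp_force: 0.0
t: 18.95
ee_pos: [586.6, 117.0, 162.2]
orientation: [-2.424, -1.998, 0.001]
ft_force: [-0.8, 0.3, 0.4]
width: 87.9
grasp_force: 0.0
top case [470.9 312.3   1.9] 0.83
top bay_left [461.5 362.9   2.9] 0.75
top bay_right [476.3 258.9   2.6] 0.88
top lid_hinge [529.9 316.6  45.5] 0.91
side case [472.1 309.2  -2.6] 0.93
side bay_left [464.5 361.6   1.2] 0.56
side bay_right [482.9 258.5   6.3] 0.78
side lid_hinge [532.  323.4  40.1] 0.6
at [586.7 118.3 162.5] cl -10.7 -> shift [ 0.012 -0.006  0.672] turn [ 0.001 -0.    -0.008]
```

```bash
python3 -m jog '0.012 -0.004 0.2 0 0 0 -1;0.012 -0.004 0.4 0 0 0 -1;0.012 -0.004 0.6 0 0 0 -1;0.012 -0.004 0.67 0 0 0 -1;0.012 -0.004 0.67 0 0 0 -1;0.012 -0.004 0.67 0 0 0 -1'; python3 -m jog '0 0 0 0 0 0 1;0 0 0 0 0 0 1;0 0 0 0 0 0 1;0 0 0 0 0 0 1;0 0 0 0 0 0 1'; python3 -m jog '0 0 -0.15 0 0 0 1;0 0 -0.4 0 0 0 1;0 0 -0.6 0 0 0 1;0 0 -0.8 0 0 0 1;0 0 -0.95 0 0 0 1;0 0 -0.95 0 0 0 1;0 0 -0.95 0 0 0 1';python3 -m jog '0 0 0 0 0 0 1;0 0 0 0 0 0 1'|grep ft;python3 -m jog '0 0 0 0 0 0 1;0 0 0 0 0 0 1'; python3 -c "
from h import *
go(520,200,215,40)"
```

```text
t: 20.05
ee_pos: [587.2, 121.0, 29.3]
orientation: [2.419, 2.004, 0.002]
ft_force: [-0.7, 0.5, 0.4]
width: 87.6
grasp_force: 0.0
t: 20.55
ee_pos: [586.7, 121.0, 29.5]
orientation: [2.419, 2.004, 0.001]
ft_force: [-2.1, 0.5, 7.2]
width: 66.0
grasp_force: 30.0
t: 21.25
ee_pos: [585.8, 120.7, 217.8]
orientation: [-2.419, -2.004, 0.0]
ft_force: [0.0, 0.5, -4.7]
width: 65.7
grasp_force: 30.0
ft_force: [-0.4, 0.2, -3.8]
t: 21.65
ee_pos: [586.0, 120.7, 217.2]
orientation: [-2.419, -2.004, 0.002]
ft_force: [-0.1, -0.1, -4.3]
width: 66.1
grasp_force: 30.0
at [586.  120.7 217.2] cl -10.7 -> shift [ 0.328 -0.398  0.011] turn [-0.003 -0.    -1.691]
```

Box A weighs about 4.2 N, so it's full and goes to the right bay.

```bash
python3 -c "
from h import *
go(500,150,225,-40.7)"; python3 -m jog '0.1 0.2 -0.04 0 0 0.4 1;0.2 0.4 -0.04 0 0 0.8 1;0.2 0.42 -0.04 0 0 1 1;0.22 0.4 -0.04 0 0 1 1;0.22 0.4 -0.04 0 0 1 1'; python3 -c "
from h import *
go(480,259.7,225,-80.5)"
```

```text
at [586.  120.7 217.2] cl -10.7 -> shift [ 0.064 -0.45  -0.038] turn [-0.003  0.002  0.999]
t: 22.15
ee_pos: [672.8, 149.5, 225.3]
orientation: [-2.855, -1.309, 0.002]
ft_force: [0.1, 0.7, -4.3]
width: 65.8
grasp_force: 30.0
at [672.8 149.5 225.3] cl -40.7 -> shift [-0.211 -1.09   0.003] turn [-1.000e-03  3.000e-03  1.326e+00]
```

```bash
python3 -m jog '-0.2 -0.22 0 0 0 0.2 1;-0.4 -0.44 0 0 0 0.5 1;-0.56 -0.65 0 0 0 0.8 1;-0.56 -0.65 0 0 0 1 1;-0.56 -0.65 0 0 0 1 1;-0.56 -0.65 0 0 0 1 1'; python3 -c "
from h import *
go(480,259.7,180,-80.5)"
```

```text
t: 22.75
ee_pos: [501.9, 149.2, 226.9]
orientation: [-3.096, -0.532, -0.003]
ft_force: [0.6, -0.1, -4.0]
width: 65.7
grasp_force: 30.0
at [501.9 149.2 226.9] cl -70.5 -> shift [ 0.081 -0.557  0.235] turn [ 0.    -0.003  0.333]
```

```bash
python3 -m jog '0.081 -0.2 0 0 0 0.333 1;0.081 -0.4 0 0 0 0.333 1;0.081 -0.557 0 0 0 0.333 1;0.081 -0.557 0.23 0 0 0.333 1;0.081 -0.557 0.43 0 0 0.333 1;0.081 -0.557 0.6 0 0 0.333 1;0.081 -0.557 0.65 0 0 0.333 1;0.081 -0.557 0.65 0 0 0.333 1'; python3 -m jog '0 0 0 0 0 0 1;0 0 0 0 0 0 1'
python3 - <<'E'
from h import *
p,M,a,o=state();print(p,a);ims=[]
for n in("top","side"):
    im=get_image(n);c=proj([[475,300,40]],n)[0].astype(int)
    ims.append(cv2.resize(im[c[1]-45:c[1]+45,c[0]-50:c[0]+50],None,fx=4,fy=4,interpolation=cv2.INTER_CUBIC))
    z=p[2]-29
    try:
        g=[p[0],p[1],.165];mk=redmask(im,g,n,z=z);q,f=fit(np.array(BOX)+[0,0,z],{n:mk},g);print(n,q,f,mk.sum())
    except Exception as e: print(n,e)
cv2.imwrite("pics/b1.png",np.hstack(ims)[:,:,::-1])
go(480,259.7,60,-80.5)
E
```

```text
t: 23.55
ee_pos: [480.2, 259.3, 95.0]
orientation: [3.13, 0.256, -0.004]
ft_force: [0.4, 0.9, -3.3]
width: 65.7
grasp_force: 30.0
t: 23.75
ee_pos: [481.7, 260.2, 98.1]
orientation: [-3.13, -0.255, -0.005]
ft_force: [0.2, -0.5, -4.5]
width: 66.0
grasp_force: 30.0
[481.67508391 260.21177879  98.11065013] -80.69950729484256
top attempt to get argmax of an empty sequence
side [4.83871843e+02 2.65623734e+02 1.07506493e-01] 139.3125 322
at [481.2 260.1  97.9] cl -80.7 -> shift [-0.007  0.001  0.19 ] turn [-0.002 -0.006 -0.007]
```

View pics/b1.png

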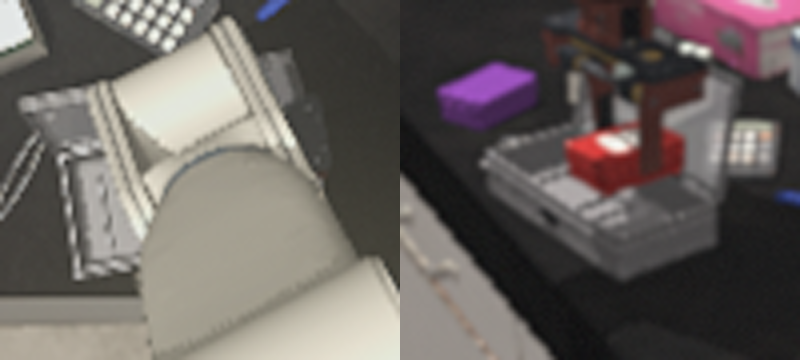

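The side crop shows the box held level over the right bay with the lid standing behind it. Lowering it in steps and watching the force.

```bash
python3 -m jog '-0.006 0 0.05 0 0 0 1;-0.006 0 0.1 0 0 0 1;-0.006 0 0.13 0 0 0 1;-0.006 0 0.16 0 0 0 1;-0.006 0 0.16 0 0 0 1';python3 -m jog '0 0 0.03 0 0 0 1;0 0 0.05 0 0 0 1;0 0 0.07 0 0 0 1;0 0 0.07 0 0 0 1;0 0 0.07 0 0 0 1'
```

```text
t: 24.35
ee_pos: [478.2, 259.0, 63.0]
orientation: [3.13, 0.254, -0.003]
ft_force: [-0.4, -0.3, -4.3]
width: 66.0
grasp_force: 30.0
t: 24.85
ee_pos: [478.8, 259.4, 50.2]
orientation: [3.131, 0.254, -0.0]
ft_force: [-0.1, 0.1, -4.1]
width: 65.9
grasp_force: 30.0
```

```bash
python3 -m jog '0 0 0.025 0 0 0 1;0 0 0.04 0 0 0 1;0 0 0.04 0 0 0 1';python3 -m jog '0 0 0.01 0 0 0 1;0 0 0.018 0 0 0 1;0 0 0.018 0 0 0 1'; python3 -m jog '0 0 0.01 0 0 0 1;0 0 0.018 0 0 0 1;0 0 0.018 0 0 0 1'
```

```text
t: 25.15
ee_pos: [478.5, 259.2, 41.8]
orientation: [3.131, 0.254, -0.001]
ft_force: [0.1, -0.3, -4.3]
width: 65.4
grasp_force: 30.0
t: 25.45
ee_pos: [478.7, 259.3, 38.5]
orientation: [3.131, 0.254, -0.001]
ft_force: [-0.4, 0.3, -4.5]
width: 65.7
grasp_force: 30.0
t: 25.75
ee_pos: [478.7, 259.3, 34.8]
orientation: [3.131, 0.254, -0.001]
ft_force: [-0.4, -0.6, -3.9]
width: 66.0
grasp_force: 30.0
```

```bash
python3 -m jog '0 0 0.008 0 0 0 1;0 0 0.012 0 0 0 1;0 0 0.012 0 0 0 1'; python3 -m jog '0 0 0.002 0 0 0 -0.9;0 0 0.002 0 0 0 -0.9;0 0 0.002 0 0 0 -0.9';python3 -m jog '0 0 -0.1 0 0 0 -0.9;0 0 -0.3 0 0 0 -0.9;0 0 -0.55 0 0 0 -1;0 0 -0.8 0 0 0 1;0 0 -1 0 0 0 1;0 0 -1 0 0 0 1'
python3 - <<'E'
from h import *
for n in("top","side"):
    im=get_image(n);cv2.imwrite(f"pics/{n}_e.png",im[:,:,::-1])
    for t in("lid_hinge","case"):
        m=camera_model(n)
        for d in pinpoint(t,n)[:1]: print(n,t,np.round(rm(m)@d["xyz"]+m["origin"],1))
go(530,250,235,-80.5)
E
```

```text
t: 26.05
ee_pos: [478.9, 259.4, 33.6]
orientation: [-3.131, -0.255, -0.0]
ft_force: [-1.9, -1.6, 7.0]
width: 65.8
grasp_force: 30.0
t: 26.35
ee_pos: [479.1, 259.5, 32.4]
orientation: [-3.131, -0.254, -0.001]
ft_force: [0.6, -0.4, -0.1]
width: 82.9
grasp_force: 0.0
t: 26.95
ee_pos: [481.9, 261.0, 238.2]
orientation: [-3.127, -0.254, -0.016]
ft_force: [0.6, 0.6, -0.3]
width: 67.4
grasp_force: 0.0
side lid_hinge [531.3 324.   43.2]
side case [4.726e+02 3.112e+02 1.000e-01]
at [477.9 258.9 230.5] cl -80.7 -> shift [ 0.25   0.086 -0.023] turn [ 0.002  0.006 -0.007]
```

The box is seated and released. Now I'll swing behind the lid with closed fingers, with tool x as case x.

```bash
python3 -m jog '0.2 -0.1 0 0 0 0 1;0.4 -0.2 0 0 0 0 1;0.6 -0.265 0 0 0 0 1;0.66 -0.265 0 0 0 0 1;0.66 -0.265 0.15 0 0 0 1;0.66 -0.265 0.3 0 0 0 1;0.66 -0.265 0.37 0 0 0 1;0.66 -0.265 0.37 0 0 0 1'
python3 - <<'E'
from h import *
p,M,a,o=state();c=np.array([471.5,311.5]);y=.165
loc=lambda p:(np.array([[np.cos(y),np.sin(y)],[-np.sin(y),np.cos(y)]])@(p[:2]-c))
L=loc(p);print(p,a,L,o["width"],o["ft_force"])
for th in(1.9,1.75,1.6,1.45,1.3,1.15,1,.85,.7,.55,.4,.25,.12,0,-.02):
    tx=60-100*np.cos(th)+4*np.sin(th);tz=44+100*np.sin(th)+4*np.cos(th)
    print(th,"dx %.3f dz %.3f"%((tx+10-L[0])/200,(p[2]-17-tz)/200))
E
```

```text
t: 28.05
ee_pos: [598.5, 331.8, 154.9]
orientation: [3.129, 0.254, -0.009]
ft_force: [0.1, 0.0, 0.0]
width: 0.6
grasp_force: 0.0
[598.47593033 331.75947845 154.94461886] -80.7140403024633 [128.57905493  -0.87177113] 0.6254866794003667 [0.05486669 0.0434451  0.04764636]
1.9 dx -0.112 dz 0.003
1.75 dx -0.184 dz -0.019
1.6 dx -0.258 dz -0.029
1.45 dx -0.333 dz -0.029
1.3 dx -0.407 dz -0.017
1.15 dx -0.479 dz 0.005
1 dx -0.546 dz 0.038
0.85 dx -0.608 dz 0.081
0.7 dx -0.662 dz 0.132
0.55 dx -0.709 dz 0.191
0.4 dx -0.746 dz 0.257
0.25 dx -0.772 dz 0.327
0.12 dx -0.787 dz 0.390
0 dx -0.793 dz 0.450
-0.02 dx -0.793 dz 0.460
```

Run:
```python
import cv2,numpy as np
a=cv2.imread("pics/top_e.png")[175:265,190:310];b=cv2.imread("pics/side_e.png")[125:215,245:365]
cv2.imwrite("pics/e.png",np.hstack([cv2.resize(i,None,fx=3.3,fy=3.3,interpolation=cv2.INTER_CUBIC) for i in(a,b)]))
```

```text
(no output)
```

View pics/e.png

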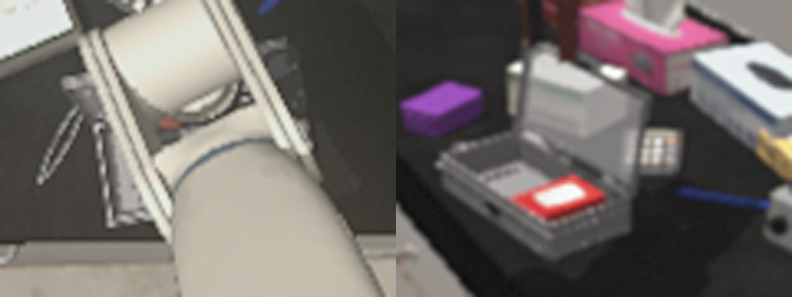

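The side crop shows the box lying flat in the right bay, below the rim. Now pushing the lid along its arc.

```bash
python3 -m jog '-0.112 0 0 0 0 0 1;-0.184 0 -0.019 0 0 0 1;-0.258 0 -0.029 0 0 0 1;-0.333 0 -0.029 0 0 0 1;-0.407 0 -0.017 0 0 0 1;-0.479 0 0.005 0 0 0 1;-0.479 0 0.005 0 0 0 1'
python3 - <<'E'
from h import *
p,M,a,o=state();c=np.array([471.5,311.5]);y=.165
L=np.array([[np.cos(y),np.sin(y)],[-np.sin(y),np.cos(y)]])@(p[:2]-c)
print(p,a,L)
for th in(1.15,1,.85,.7,.55,.4,.25,.12,0,-.02):
    tx=60-100*np.cos(th)+4*np.sin(th);tz=44+100*np.sin(th)+4*np.cos(th)
    print(th,"dx %.3f dz %.3f"%((tx+10-L[0])/200,(p[2]-17-tz)/200))
n="side";im=get_image(n);cv2.imwrite("pics/l1.png",cv2.resize(im[110:215,225:365],None,fx=4,fy=4)[:,:,::-1])
E
```

```text
t: 28.75
ee_pos: [504.9, 317.4, 158.3]
orientation: [-3.131, -0.255, -0.0]
ft_force: [0.5, 0.1, 0.0]
width: 0.4
grasp_force: 0.0
[504.92538067 317.40467123 158.33946425] -80.675554544382 [33.94126504  0.33427939]
1.15 dx -0.006 dz 0.022
1 dx -0.073 dz 0.055
0.85 dx -0.135 dz 0.098
0.7 dx -0.189 dz 0.149
0.55 dx -0.236 dz 0.208
0.4 dx -0.272 dz 0.274
0.25 dx -0.299 dz 0.344
0.12 dx -0.314 dz 0.407
0 dx -0.320 dz 0.467
-0.02 dx -0.320 dz 0.477
```

View pics/l1.png

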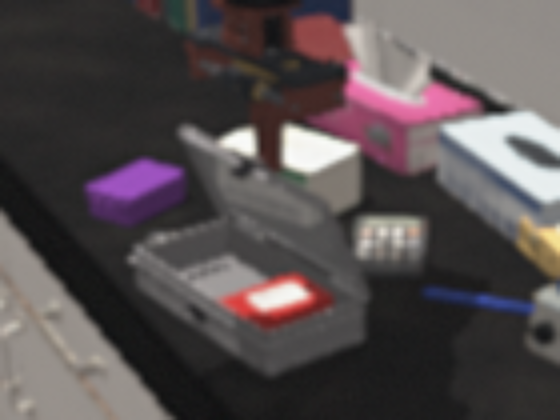

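The lid is past vertical with the finger behind it, at about (265,150) in the crop. Following the arc on down.

```bash
python3 -m jog '-0.073 0 0.055 0 0 0 1;-0.135 0 0.098 0 0 0 1;-0.189 0 0.149 0 0 0 1;-0.236 0 0.208 0 0 0 1;-0.272 0 0.274 0 0 0 1;-0.299 0 0.344 0 0 0 1;-0.314 0 0.407 0 0 0 1;-0.32 0 0.44 0 0 0 1'; python3 -m jog '0 0 0.01 0 0 0 1;0 0 0.02 0 0 0 1;0 0 0.02 0 0 0 1'; python3 -m jog '0 0 0.01 0 0 0 1;0 0 0.01 0 0 0 1'
```

```text
t: 29.6
ee_pos: [442.5, 307.0, 68.3]
orientation: [3.131, 0.255, -0.002]
ft_force: [-0.1, 0.7, 1.2]
width: 0.6
grasp_force: 0.3
t: 29.9
ee_pos: [443.2, 307.4, 65.5]
orientation: [-3.131, -0.254, -0.001]
ft_force: [-0.4, 0.4, -0.1]
width: 0.5
grasp_force: 0.0
t: 30.1
ee_pos: [443.4, 307.5, 65.1]
orientation: [-3.131, -0.254, -0.002]
ft_force: [-4.3, -2.9, 17.6]
width: 0.4
grasp_force: 8.9
```

Tip at z=48 with a 17 N stop, which is the height of the shut lid. Backing off and checking.

```bash
python3 -m jog '0 0 -0.1 0 0 0 1;0 0 -0.3 0 0 0 1;-0.2 0 -0.55 0 0 0 1;-0.3 0 -0.8 0 0 0 1;-0.3 0.4 -1 0 0 0 1;-0.3 0.6 -1 0 0 0 1;-0.3 0.7 -1 0 0 0 1;-0.3 0.7 -1 0 0 0 1'; python3 -m jog '0 0 0 0 0 0 1;0 0 0 0 0 0 1'
python3 - <<'E'
from h import *
a=cv2.resize(get_image("side")[110:330,225:445],None,fx=2,fy=2,interpolation=cv2.INTER_CUBIC);b=get_image("top")[160:270,190:480]
b=cv2.resize(b,(360,int(110*360/290)));b=cv2.copyMakeBorder(b,0,440-b.shape[0],0,0,0)
cv2.imwrite("pics/fin.png",np.hstack([a,b])[:,:,::-1])
E
```

```text
t: 30.9
ee_pos: [407.2, 155.8, 265.3]
orientation: [3.132, 0.248, 0.006]
ft_force: [0.2, 0.1, -0.2]
width: 0.3
grasp_force: 0.0
t: 31.1
ee_pos: [406.3, 159.9, 263.2]
orientation: [-3.131, -0.254, -0.0]
ft_force: [-0.9, 0.0, -0.5]
width: 0.5
grasp_force: 0.0
```

View pics/fin.png

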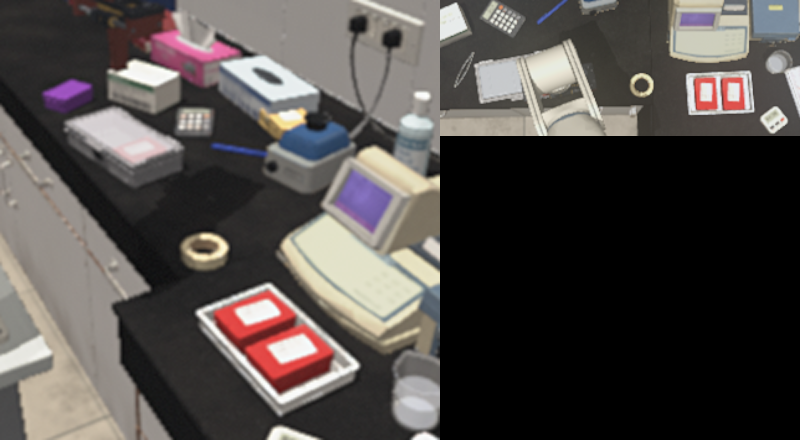

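Both empty boxes lie flat in the tray at (255,315) and (290,355). The lid is shut over the full box at (125,145), and the bystanders haven't moved.

```bash
python3 -c "
from workcell import *
print(close_job())"
```

```text
the job is handed in; nothing more can be done
None
```

I handed the job in at about 31 s of the 72 s: the one full box (about 4.2 N) is in the case's right bay, the two empty ones (1.0 to 1.2 N) are in the tray, and the lid is shut; no verdict came back.

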